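# Dock the seed doser at the chute and hold its plunger open

## Robot

A 7-joint arm with a two-finger parallel gripper is mounted at the origin on the work surface. World frame = base frame: x ahead of the robot, y to its left, z up, the work surface at z = 0. Lengths are in mm, angles in rad, forces in N, time in s.
With the tool pointing down it reaches from about 350 to 775 mm from the base axis. Payload 3.1 kg.
Tool frame: the origin (TCP) lies between the finger pads; the fingertips stand 25 mm ahead of it and the grasp point (between the pads) lies 6 mm ahead of it; z points along the fingers, y is the line along which they close (so a half turn about z gives the same grasp; the last joint's range is limited). The gripper opens to 85 mm and grips with 20 to 120 N. Pads are 22 mm wide; open, the fingers measure 114 mm over their backs; the gripper's body (76 mm by 85 mm) begins 54 mm behind the grasp point. The pads swing forward as they close: fully open they stand 13 mm farther back than shut.
Start: joints at [1.12, 0.311, 0.014, 1.512, -0.004, 1.319, -0.027], TCP at [218.663, -504.682, 222.604] pointing down, gripper open.
Joint ranges: [-2.7, 2.7], [-0.3, 1.91], [-1.27, 1.3], [0.12, 2.57], [-1.44, 4.58], [0.2, 2.03], [-3.05, 3.05]. Speed limits (rad/s): [2.79, 2.79, 3.14, 3.14, 3.14, 3.14, 3.14].

## Interface

Orientations are given as a unit quaternion [x, y, z, w].
In Python, from bench import env gives the robot as it stands.
- The arm moves only by the shell command python3 -m pendant 'ROWS' [OPENING] [FORCE]. ROWS is JSON, a list of rows, each a list of 6 numbers: the shift along the tool's x, y, z in mm, then the turn, a rotation vector about the tool's x, y, z in rad. In form: [[tx, ty, tz, ax, ay, az], ...]. A call has 1 to 12 rows; each row shifts and turns the commanded pose from where the row before left it, along the tool's axes as they then stand; what a row does not reach is not made up. A row lasts 1/8 s, in which the tool goes at most 62.5 mm and 10.7 degrees, less where a joint would pass 70% of its speed; a pose out of reach is approached as far as the arm can. A call with a gripper value outside its range is refused whole. OPENING is the finger opening in mm, from 0 to 85.4, set as the call begins (- or left out, the last holds). The fingers move at their own pace and stop on an object; FORCE is the grip in N (left out, the last holds). Time passes only in rows, so rows that do not move let the fingers close. It gives the time, the measured TCP pose, the force, the opening and the grip force at its end, in the units of the state.
- env.observe(): the state, without advancing time (a new reading comes with each control period).
- env.read_camera(name): name is "side" or "top"; returns a dict with "pixels" (400x640x3 uint8, red, green, blue), "z_map" (400x640 float32, mm along the optical axis (not along the pixel's ray), 0 where there is no reading), "K" (3x3 intrinsics, pixels), "distortion" ([k1, k2, p1, p2, k3] as OpenCV has them; the pictures are not rectified), "eye" and "rotation" of the camera in the world. Camera axes: x right, y up, looking along -z (the intrinsics and any distortion apply to the point x, -y, -z); pixel columns grow to the right and rows downward; lengths in mm; the calibration is good to about 2 mm. A picture is of the moment at which its call begins.
- env.close_job(): hands the job in; it is judged then, once.
Trained networks look in a picture, given as the dict that the camera call returned (one of the last four; its "shot" number tells which), for a name from the list of things; names that differ only in an ending like _2 or _b are one class to them, and where a whole thing is asked for, a point or a joint stands for the part that bears it (a point fixed in the world has none). Each returns a list of dicts, best first, with "conf" (0 to 1); they miss things now and then, are a little off and sometimes report something else, mostly with a low value. They report only what shows in the picture. A call takes as long as a camera call. They do not tell look-alikes from the thing itself.
- env.trace(picture, thing): "region" (400x640 bool, what is visible of it).
- env.mark_of(picture, thing): "centre" ([x, y, z] in mm, in world coordinates, good to about 4 mm: a listed point, or the origin of a listed thing).
The state is a dict: "time": time; "joints": joint angles; "joint_vel": joint speeds; "effort": joint torques, N m; "ee_pos": TCP position; "tcp_rot": TCP orientation; "contact_force": force on the tool from outside, world axes, zero at the start; "wrist_torque": the same for the moment, N m; "finger_gap": finger opening in mm; "gripper_force": force on a finger pad.
Only numpy, scipy, OpenCV 4.12 (cv2) and the standard library are available. Lean on these libraries where they do the work, as an engineer would, in place of code of your own. Each camera call takes 0.05 s, during which the arm holds its last target. There are 200 camera calls.

## Task

Turn and slide the square seed doser so that its fill port stands squarely against the mouth of the hopper's chute, port and mouth lined up and the plunger still fully down. Then let go of the block, take the plunger by its knob and draw it straight up about 30 mm, so that the port is fully open while the plunger stays well inside its bore and the block stays standing docked. Finish while holding the plunger there, still gripped, and leave the other things on the bench where they are.

Things in the scene. Friction and masses are not known exactly. Their poses are not given: they have to be found in the camera images.
- doser_center (a point): centre of the doser: a plain aluminium block, 56 x 56 mm and 72 mm tall, about 0.55 kg, loose on the bench, upright; this point is 36 mm above its underside. x points out of the face with the fill port, z up. A round 25 mm bore runs down its middle from the top to 14 mm above the underside.
- doser_port (a point): centre of the fill port: a rectangular opening 25 mm wide and 22 mm tall (14 to 36 mm above the bench) in one side face of the doser, 28 mm from the block's axis; the point lies in the plane of that face. Axes as those of the doser. The plunger's foot closes the port while the plunger is down.
- knob (a point): centre of the plunger's knob: black, round, 30 mm diameter, 26 mm tall, on a 24 mm steel rod standing with 1 mm play in the doser's bore. z is the rod's axis, up. Fully down the knob's centre is 51 mm above the doser's centre, the knob spans 74 to 100 mm above the bench and the rod is 58 mm deep. Raised 22 mm the port is fully open, at 58 mm it is out. Let go, it sinks back.
- chute_mouth (a point): centre of the chute's mouth, an opening 17 mm wide, 22 mm tall in an upright steel plate (60 mm wide, 50 mm tall; fixed), 25 mm above the bench in the plate's outer face. x points level into the chute, z up. Docked, the doser's x points the same way and port and mouth centres coincide. Behind it the chute rises 28 degrees to a white hopper, 130 mm back, 226 mm tall.
- doser: the doser block again, origin at the centre of its underside, same axes as its centre point
- plunger: the plunger again, origin at the centre of its foot, z up along the rod, 86 mm long in all, about 0.11 kg
- tin: bystander: flat round steel tin, 56 mm diameter, 45 mm tall, origin at its underside
- weight: bystander: brass balance weight with a small knob, 34 mm diameter, 52 mm tall, origin at its underside
- jar: bystander: white screw-top jar, 60 mm diameter, 85 mm tall, origin at its underside
- spatula: bystander: 180 mm spatula lying flat, its x axis along its length
- dish: bystander: shallow white dish, 70 mm diameter, 22 mm tall, origin at its underside
- tub: bystander: white lidded tub, 60 mm diameter, 60 mm tall, origin at its underside
Mind the look-alikes: they are no part of the job. What is shaped like the plunger but orange is not meant.

How it is judged (in metres and radians):
On the way, in this order (a step that is already met when the one before it is completed fails the run):
1. the doser stands on the bench with its port against the chute's mouth, plunger down (x of doser_port in the frame of chute_mouth between -0.005 and 0.004 m and y of doser_port in the frame of chute_mouth between -0.006 and 0.006 m and z of doser_port in the frame of chute_mouth between -0.004 and 0.004 m and angle between the x axis of doser_center and the x axis of chute_mouth, either way round below 0.09 rad and angle between doser_center's own z axis and vertical below 0.04 rad and z of knob in the frame of doser_center below 0.056 m), for 0.3 s.
2. the plunger is drawn up by the fingers until the port is open, the doser still docked (x of doser_port in the frame of chute_mouth between -0.005 and 0.004 m and y of doser_port in the frame of chute_mouth between -0.006 and 0.006 m and z of doser_port in the frame of chute_mouth between -0.004 and 0.004 m and angle between the x axis of doser_center and the x axis of chute_mouth, either way round below 0.09 rad and angle between doser_center's own z axis and vertical below 0.04 rad and z of knob in the frame of doser_center between 0.074 and 0.091 m and contact force between the fingers and plunger above 2 N), for 0.2 s.
At the end, for the whole second after the job is handed in: Doser upright on the bench, port at the mouth (gap < 5 mm, centres within 6 mm sideways, 4 mm in height, square within 5 deg); plunger 23 to 40 mm above its rest, within 5 deg of the bore, still, gripped (> 2 N), not wedged on the block (< 10 N); arm not touching the block (all of step 2 and contact force between plunger and doser below 10 N and angle between the z axis of knob and the z axis of doser_center, either way round below 0.09 rad and contact force between the arm and doser below 0.5 N and linear speed of each of plunger, doser below 0.02 m/s); the arm keeps its last pose, push and grip.
It fails at once if the plunger is pulled out of the doser (z of knob in the frame of doser_center above 0.105 m).
It fails at once if the doser is tipped over (angle between doser_center's own z axis and vertical above 0.5 rad).
It fails at once if a bystander is moved by more than 30 mm (distance of any of tin, weight, jar, spatula, dish, tub from where it was at the start of the episode above 0.03 m).
It also fails if it takes over 58 s, if anything falls off the work surface, if the arm or the gripper's body presses on something with over 40 N, if the wrist force passes 120 N, or if a joint passes its speed limit or range.

## Working session

There is one attempt and no reset: what is moved stays moved. The work goes in short steps, Python scripts to look and compute and a shell command to move; the robot and the scene stay as the last step left them, time stands still between calls to the robot, and variables do not carry over. Pictures are saved under pics/ and viewed, at most 10 in all, crops included, and the job is handed in when it is done.

```bash
mkdir -p pics; ls; cat > h.py <<'E'
import numpy as np,cv2
from bench import env
def cloud(p):
    K=np.array(p["K"]);z=p["z_map"];h,w=z.shape
    u,v=np.meshgrid(np.arange(w),np.arange(h))
    n=cv2.undistortPoints(np.stack([u,v],-1).reshape(-1,1,2).astype(np.float64),K,np.array(p["distortion"])).reshape(h,w,2)
    c=np.stack([n[...,0]*z,-n[...,1]*z,-z],-1)
    P=c@np.array(p["rotation"]).reshape(3,3).T+np.array(p["eye"])
    P[z==0]=np.nan
    return P
def proj(p,X):
    c=(np.array(X,float)-np.array(p["eye"]))@np.array(p["rotation"]).reshape(3,3)
    q,_=cv2.projectPoints((c*[1,-1,-1]).reshape(-1,1,3),np.zeros(3),np.zeros(3),np.array(p["K"]),np.array(p["distortion"]))
    return q.reshape(-1,2)
def save(p,n): cv2.imwrite("pics/"+n,p["pixels"][...,::-1])
E
python3 - <<'E'
from h import *
s=env.observe();print(s)
for c in("top","side"):
    p=env.read_camera(c);save(p,c+"0.png");print(c,np.round(p["eye"]),np.round(p["rotation"],2))
    for t in("doser_center","doser_port","knob","chute_mouth","tin","weight","jar","spatula","dish","tub"):
        try:
            for d in env.mark_of(p,t)[:3]: print(t,round(d["conf"],2),np.round(d["centre"],1),np.round(proj(p,d["centre"])[0]))
        except Exception as e: print(t,e)
E
```

```text
pics
{'time': 0.0, 'joints': array([ 1.12031613,  0.31168309,  0.0139529 ,  1.51306021, -0.00441415,
        1.31922439, -0.02718663]), 'joint_vel': array([-0.00025716,  0.00086416, -0.00083603,  0.00271885, -0.00017611,
        0.00164475,  0.00051457]), 'effort': array([ 2.31334798e-04, -3.79910123e+01,  1.46188941e-01, -2.30592585e+01,
        1.22016430e-02,  1.36157512e-02, -1.59642019e-05]), 'ee_pos': array([ 218.3507949 , -503.97088817,  221.54311914]), 'tcp_rot': array([ 9.79171719e-01,  2.03030470e-01, -2.72041138e-04, -1.14012202e-03]), 'contact_force': array([0.11106526, 0.75811397, 0.90698918]), 'wrist_torque': array([-0.02790532, -0.01503593,  0.00593451]), 'gripper_force': 0.0, 'finger_gap': 85.17846558567896}
top [504.  74. 805.] [-0.04  0.01  0.71 -0.7 ]
doser_port cannot reshape array of size 4 into shape (3,3)
knob cannot reshape array of size 4 into shape (3,3)
chute_mouth cannot reshape array of size 4 into shape (3,3)
tin cannot reshape array of size 4 into shape (3,3)
weight cannot reshape array of size 4 into shape (3,3)
jar cannot reshape array of size 4 into shape (3,3)
spatula cannot reshape array of size 4 into shape (3,3)
dish cannot reshape array of size 4 into shape (3,3)
tub cannot reshape array of size 4 into shape (3,3)
side [477. 686. 752.] [-0.03  0.36  0.93 -0.06]
doser_center cannot reshape array of size 4 into shape (3,3)
doser_port cannot reshape array of size 4 into shape (3,3)
knob cannot reshape array of size 4 into shape (3,3)
chute_mouth cannot reshape array of size 4 into shape (3,3)
tin cannot reshape array of size 4 into shape (3,3)
weight cannot reshape array of size 4 into shape (3,3)
jar cannot reshape array of size 4 into shape (3,3)
spatula cannot reshape array of size 4 into shape (3,3)
dish cannot reshape array of size 4 into shape (3,3)
tub cannot reshape array of size 4 into shape (3,3)
```

Rotation is a quaternion; fix.

```bash
sed -i 's/np.array(p\["rotation"\]).reshape(3,3)/R.from_quat(p["rotation"]).as_matrix()/; 1a from scipy.spatial.transform import Rotation as R' h.py
python3 - <<'E'
from h import *
for c in("top","side"):
    p=env.read_camera(c);np.savez(c+"0.npz",P=cloud(p))
    for t in("doser_center","doser_port","knob","chute_mouth","tin","weight","jar","spatula","dish","tub"):
        for d in env.mark_of(p,t)[:3]: print(c,t,round(d["conf"],2),np.round(d["centre"],1),np.round(proj(p,d["centre"])[0]))
E
```

```text
top doser_center 0.86 [523.6 205.3  34.4] [261. 219.]
top doser_port 0.7 [547.2 184.3  22.6] [273. 207.]
top doser_port 0.19 [599.8 344.1  -0.9] [197. 183.]
top knob 0.62 [435.1 191.5  75.4] [265. 267.]
top knob 0.55 [522.6 203.1  84.1] [258. 219.]
top chute_mouth 0.67 [ 554.1 -125.3   23.4] [431. 201.]
top chute_mouth 0.31 [ 428.5 -141.1    3.7] [438. 265.]
top tin 0.9 [4.238e+02 3.480e+01 3.000e-01] [349. 268.]
top weight 0.55 [ 555.3 -123.4   24.1] [430. 201.]
top weight 0.54 [696.9  30.6  -2.4] [349. 134.]
top jar 0.59 [ 5.994e+02  3.442e+02 -5.000e-01] [197. 184.]
top spatula 0.91 [436.2 362.1   1. ] [188. 263.]
top spatula 0.35 [521.8 208.5   2.8] [262. 220.]
top dish 0.87 [ 7.068e+02 -6.180e+01  2.000e-01] [394. 128.]
side doser_center 0.91 [520.7 204.6  37.7] [333. 266.]
side doser_center 0.74 [541.6 186.6  26.8] [323. 260.]
side doser_port 0.89 [544.5 186.6  26.3] [321. 260.]
side doser_port 0.32 [527.  205.5  87.1] [330. 250.]
side knob 0.85 [525.  204.2  85.6] [331. 250.]
side knob 0.71 [436.7 189.6  72.6] [382. 253.]
side chute_mouth 0.83 [ 550.6 -124.3   24.7] [336. 148.]
side tin 0.63 [426.8  29.5  -4.1] [387. 213.]
side weight 0.61 [699.9  30.   -7.2] [259. 202.]
side jar 0.85 [597.  345.1   1.8] [278. 343.]
side spatula 0.72 [435.7 359.9  -0.5] [374. 363.]
side dish 0.82 [702.  -61.1  -4.2] [266. 171.]
side dish 0.3 [542.3 186.8  25.4] [323. 261.]
side tub 0.55 [ 427.1 -145.9   -1.1] [390. 155.]
```

View pics/top0.png

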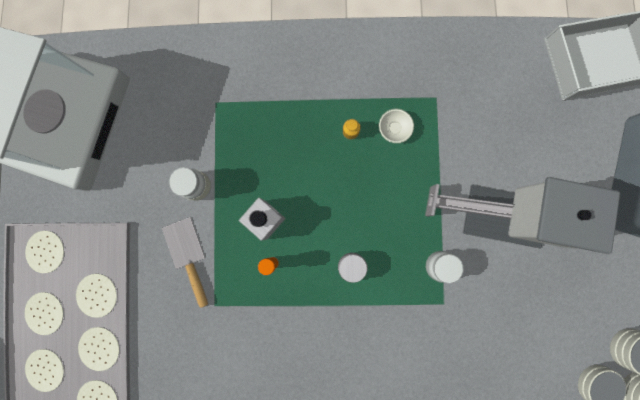

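View pics/side0.png

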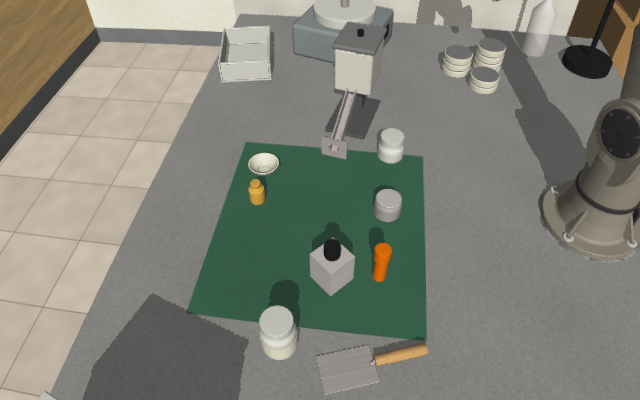

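Candidates: the plunger's knob is black, at top (258,219) / side (332,249), on the grey block. The look-alike is the orange one at top (266,267) / side (382,253), so I reject it. The hopper lid's small black knob at (585,215) isn't it either. Next I'll fit the block and plate, and crop for a close check.

```bash
python3 - <<'E'
from h import *
a=cv2.imread("pics/top0.png");b=cv2.imread("pics/side0.png")
f=lambda c:cv2.resize(c,(400,300),interpolation=cv2.INTER_CUBIC)
cv2.imwrite("pics/crop.png",np.vstack([np.hstack([f(a[192:249,222:298]),f(a[180:228,410:474])]),np.hstack([f(b[235:298,290:374]),f(b[120:165,310:370])])]))
for c in("top","side"):
    P=np.load(c+"0.npz")["P"];Z=P[...,2]
    d=lambda x,y,r:np.hypot(P[...,0]-x,P[...,1]-y)<r
    m=d(523,205,45)&(Z>66)&(Z<78);q=P[m]
    r=cv2.minAreaRect(q[:,:2].astype(np.float32));print(c,"block",m.sum(),r,np.median(q[:,2]))
    m=d(523,205,30)&(Z>92);q=P[m];print("knob",m.sum(),(q.min(0)+q.max(0))/2,np.median(q[:,2]))
    m=d(552,-125,45)&(Z>43)&(Z<56)&(P[...,1]>-140);q=P[m];print("platetop",m.sum(),cv2.minAreaRect(q[:,:2].astype(np.float32)))
    m=d(552,-125,45)&(Z>5)&(Z<45)&(P[...,1]>-135);q=P[m];
    if len(q)>10:
        k=np.polyfit(q[:,0],q[:,1],1);print("plateface",m.sum(),k,np.arctan(k[0]),q.min(0),q.max(0),np.std(q[:,1]-np.polyval(k,q[:,0])))
    m=(P[...,1]<-250)&(P[...,1]>-420)&(Z>150)&(abs(P[...,0]-530)<90);q=P[m]
    if len(q): print("hopper",m.sum(),cv2.minAreaRect(q[:,:2].astype(np.float32)))
E
```

```text
top block 689 ((524.0833129882812, 202.9388427734375), (56.47792053222656, 56.40028381347656), 48.22501754760742) 71.6862074108086
knob 222 [524.11015587 202.45777123  98.37177894] 99.36592521300156
platetop 124 ((554.3654174804688, -131.897705078125), (18.448326110839844, 59.96477127075195), 77.63721466064453)
plateface 135 [ -0.15710643 -37.89733093] -0.15583265069432387 [ 526.39867123 -134.82288064    5.1652196 ] [ 585.98863312 -118.02894432   44.93733155] 2.885203935212327
hopper 5033 ((517.3931884765625, -304.5771179199219), (118.478515625, 98.63399505615234), 77.84957885742188)
side block 646 ((523.50732421875, 204.82986450195312), (58.51150894165039, 57.876338958740234), 47.61939239501953) 72.521700118139
knob 236 [523.55941788 205.39478223  97.96518308] 100.5679840910098
platetop 119 ((554.673095703125, -129.2646942138672), (19.634693145751953, 59.949913024902344), 79.21733093261719)
plateface 329 [ -0.19933684 -11.9279505 ] -0.19675782468939784 [ 523.27036208 -134.82711346    5.03309261] [584.01657349 -82.35940602  44.91333654] 4.686080774907821
hopper 1575 ((518.43310546875, -300.8114013671875), (118.88063049316406, 97.0921401977539), 77.89956665039062)
```

View pics/crop.png

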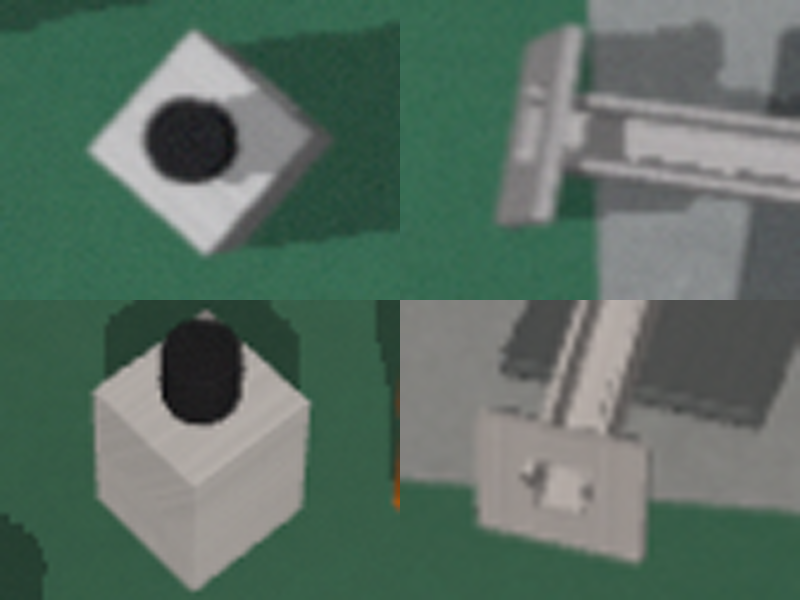

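The crop confirms it: the black knob on the plain grey block is the one (block axis about (524,204), port yaw about -42° per the marks). Neither +y face has a port. The chute points along about -102°. I'll move over the doser now.

```bash
cat >> h.py <<'E'
def delta(x,y,z,yaw,pitch0=True):
    """remaining shift in the present tool frame (mm) and turn (rotvec, tool frame) to TCP x,y,z pointing down with tool-y heading yaw deg"""
    s=env.observe();Q=R.from_quat(s["tcp_rot"]);a=np.radians(yaw)
    ty=np.array([np.cos(a),np.sin(a),0]);tz=np.array([0,0,-1.]);T=R.from_matrix(np.stack([np.cross(ty,tz),ty,tz],1))
    print("t",round(s["time"],2),"tcp",np.round(s["ee_pos"],1),"F",np.round(s["contact_force"],1),"gap",round(float(s["finger_gap"]),1),"g",round(float(s["gripper_force"]),1))
    print("shift",np.round(Q.inv().apply(np.array([x,y,z])-s["ee_pos"]),1),"turn",np.round((Q.inv()*T).as_rotvec(),3),"j",np.round(s["joints"],2))
E
python3 -m pendant '[[35,-33,0,0,0,0],[35,-33,0,0,0,0],[35,-33,0,0,0,0],[35,-33,0,0,0,0],[35,-33,0,0,0,0],[35,-33,0,0,0,0],[35,-33,0,0,0,0],[35,-33,0,0,0,0],[35,-33,0,0,0,0],[35,-33,0,0,0,0],[35,-33,0,0,0,0],[35,-33,0,0,0,0]]' 85
python3 -c "
from h import *
delta(524,204,160,48)"
```

```text
time: 3.7
ee_pos: [447.2, 26.9, 222.9]
tcp_rot: [0.979, 0.203, 0.0, 0.0]
contact_force: [0.5, 0.0, -0.4]
finger_gap: 85.3
gripper_force: 0.0
t 3.7 tcp [447.2  26.9 222.9] F [ 0.5  0.  -0.4] gap 85.3 g 0.0
shift [ 140.8 -132.1   62.9] turn [ 1.e-03  0.e+00 -2.e+00] j [ 0.39  0.13 -0.54  1.75  0.07  1.27 -1.33]
```

```bash
python3 -m pendant '[[47,-44,0,0,0,0],[47,-44,0,0,0,0],[46.8,-44.1,0,0,0,0],[0,0,6,0,0,-0.18],[0,0,6,0,0,-0.18],[0,0,6,0,0,-0.18],[0,0,6,0,0,-0.18],[0,0,6,0,0,-0.18],[0,0,6,0,0,-0.18],[0,0,6,0,0,-0.18],[0,0,6,0,0,-0.18]]'
python3 -m pendant '[[0,0,4,0,0,-0.18],[0,0,4,0,0,-0.18],[0,0,4,0,0,-0.18],[0,0,0,0,0,-0.02],[0,0,0,0,0,0]]'
python3 - <<'E'
from h import *
delta(524,204,100,48)
p=env.read_camera("top");save(p,"t1.png");P=cloud(p);Z=P[...,2]
q=P[(np.hypot(P[...,0]-524,P[...,1]-204)<45)&(Z>60)&(Z<78)];print(len(q))
E
```

```text
time: 5.08
ee_pos: [521.2, 197.4, 174.4]
tcp_rot: [0.6, 0.8, -0.0, 0.0]
contact_force: [0.3, -0.0, 0.1]
finger_gap: 84.9
gripper_force: 0.0
time: 5.7
ee_pos: [521.2, 197.6, 162.7]
tcp_rot: [0.359, 0.933, 0.0, 0.0]
contact_force: [-0.1, -1.0, 0.4]
finger_gap: 85.1
gripper_force: 0.0
t 5.7 tcp [521.2 197.6 162.7] F [-0.1 -1.   0.4] gap 85.1 g 0.0
shift [ 2.2  6.6 62.7] turn [ 0.     0.    -0.002] j [ 0.3   0.57 -1.03  1.56  0.5   1.3   0.04]
278
```

```bash
python3 -m pendant '[[2.2,6.6,10,0,0,0],[0,0,25,0,0,0],[0,0,25,0,0,0],[0,0,22,0,0,0],[0,0,14,0,0,0],[0,0,6,0,0,0],[0,0,0,0,0,0]]'
python3 -m pendant '[[0,0,0,0,0,0],[0,0,0,0,0,0],[0,0,0,0,0,0],[0,0,0,0,0,0],[0,0,0,0,0,0],[0,0,0,0,0,0]]' 50 40
python3 -c "
from h import *
delta(524,204,60,48)"
```

```text
time: 6.62
ee_pos: [523.9, 204.3, 60.6]
tcp_rot: [0.358, 0.934, 0.0, -0.0]
contact_force: [0.3, -0.1, 0.5]
finger_gap: 84.8
gripper_force: 0.0
time: 7.38
ee_pos: [523.8, 204.1, 60.6]
tcp_rot: [0.358, 0.934, -0.0, -0.0]
contact_force: [-1.0, -0.1, -0.4]
finger_gap: 50.3
gripper_force: 0.0
t 7.38 tcp [523.8 204.1  60.6] F [-1.  -0.1 -0.4] gap 50.3 g 0.0
shift [-0.2  0.   0.6] turn [-0. -0.  0.] j [ 0.24  0.68 -0.96  1.67  0.61  1.12 -0.05]
```

Gap 50 with no grip force is unexpected, so I'll take a look.

```bash
python3 - <<'E'
from h import *
a=env.read_camera("top");b=env.read_camera("side")
f=lambda c:cv2.resize(c,(400,400),interpolation=cv2.INTER_CUBIC)
cv2.imwrite("pics/c2.png",np.hstack([f(a["pixels"][160:280,200:320]),f(b["pixels"][200:320,270:390])])[...,::-1])
for p in(a,b):
    P=cloud(p);Z=P[...,2]
    for t in("doser_center","doser_port","knob"):
        for d in env.mark_of(p,t)[:2]: print(t,round(d["conf"],2),np.round(d["centre"],1))
print(env.observe()["effort"])
E
```

```text
doser_center 0.74 [525.3 203.3  34.7]
doser_center 0.26 [ 429.7 -140.7    2. ]
doser_port 0.74 [549.  184.3  21.2]
doser_center 0.76 [519.4 202.4  36.8]
doser_port 0.79 [546.3 188.2  23.7]
knob 0.7 [436.6 191.   71.2]
knob 0.53 [523.  204.9  87.4]
[ 1.13540420e-03 -3.98503518e+01 -1.21142167e+01 -1.76058143e+01
  1.04862105e-02  2.37003725e-03 -5.25067009e-06]
```

View pics/c2.png

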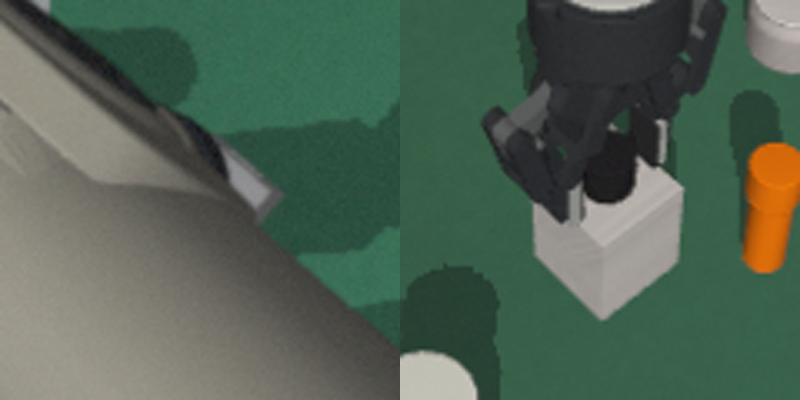

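```bash
python3 - <<'E'
from h import *
p=env.read_camera("side");P=cloud(p)
for v in range(236,274,3):
    print(v,[tuple(np.round(P[v,u]).astype(int)) if np.isfinite(P[v,u,0]) else 0 for u in range(312,334,3)])
print([ (v,u,np.round(P[v,u])) for v,u in((245,348),(240,347),(248,346),(250,345))])
E
```

```text
236 [(np.int64(552), np.int64(241), np.int64(168)), (np.int64(550), np.int64(222), np.int64(144)), (np.int64(545), np.int64(220), np.int64(142)), (np.int64(538), np.int64(235), np.int64(163)), (np.int64(534), np.int64(231), np.int64(158)), (np.int64(529), np.int64(232), np.int64(160)), (np.int64(525), np.int64(229), np.int64(158)), (np.int64(531), np.int64(110), np.int64(3))]
239 [(np.int64(551), np.int64(244), np.int64(164)), (np.int64(549), np.int64(225), np.int64(140)), (np.int64(544), np.int64(227), np.int64(143)), (np.int64(540), np.int64(225), np.int64(142)), (np.int64(535), np.int64(224), np.int64(141)), (np.int64(529), np.int64(237), np.int64(159)), (np.int64(525), np.int64(231), np.int64(153)), (np.int64(524), np.int64(191), np.int64(100))]
242 [(np.int64(550), np.int64(250), np.int64(166)), (np.int64(550), np.int64(224), np.int64(132)), (np.int64(544), np.int64(229), np.int64(139)), (np.int64(539), np.int64(232), np.int64(144)), (np.int64(534), np.int64(235), np.int64(148)), (np.int64(529), np.int64(235), np.int64(149)), (np.int64(524), np.int64(232), np.int64(146)), (np.in
[... 3259 characters left out ...]
), np.int64(233), np.int64(69)), (np.int64(528), np.int64(235), np.int64(73)), (np.int64(524), np.int64(233), np.int64(71)), (np.int64(518), np.int64(234), np.int64(73))]
272 [(np.int64(559), np.int64(211), np.int64(22)), (np.int64(552), np.int64(218), np.int64(33)), (np.int64(546), np.int64(220), np.int64(38)), (np.int64(540), np.int64(227), np.int64(49)), (np.int64(534), np.int64(233), np.int64(59)), (np.int64(528), np.int64(237), np.int64(68)), (np.int64(523), np.int64(241), np.int64(73)), (np.int64(518), np.int64(240), np.int64(73))]
[(245, 348, array([497., 192.,  89.])), (240, 347, array([499., 194., 105.])), (248, 346, array([500., 194.,  82.])), (250, 345, array([502., 190.,  71.]))]
```

The picture shows both fingertips hovering at about z=77, just above the block's top (side pixels (327,266) and (345,250)). The block is untouched and the gripper is centred laterally. So the real tool is about 37 mm higher than the reading suggests, and I'll trust vision for height. Next: open, go lower while watching the force, and grip.

```bash
python3 -m pendant '[[0,0,0,0,0,0],[0,0,0,0,0,0],[0,0,0,0,0,0],[0,0,0,0,0,0],[0,0,0,0,0,0]]' 85
python3 -m pendant '[[0,0,6,0,0,0],[0,0,6,0,0,0],[0,0,6,0,0,0],[0,0,6,0,0,0],[0,0,4,0,0,0],[0,0,0,0,0,0]]'
python3 - <<'E'
from h import *
delta(524,204,32,48)
p=env.read_camera("side");P=cloud(p);save(p,"s3.png")
cv2.imwrite("pics/c3.png",cv2.resize(p["pixels"][200:320,270:390],(400,400))[...,::-1])
E
```

```text
time: 8.45
ee_pos: [523.9, 204.1, 60.6]
tcp_rot: [0.358, 0.934, -0.0, 0.0]
contact_force: [0.8, -0.8, 0.3]
finger_gap: 85.0
gripper_force: 0.0
time: 9.2
ee_pos: [523.6, 204.0, 32.2]
tcp_rot: [0.358, 0.934, -0.0, -0.0]
contact_force: [-0.2, -0.4, 0.2]
finger_gap: 84.7
gripper_force: 0.0
t 9.2 tcp [523.6 204.   32.2] F [-0.2 -0.4  0.2] gap 84.7 g 0.0
shift [-0.3  0.3  0.2] turn [-0.001 -0.     0.   ] j [ 0.23  0.71 -0.93  1.69  0.64  1.07 -0.07]
```

View pics/c3.png

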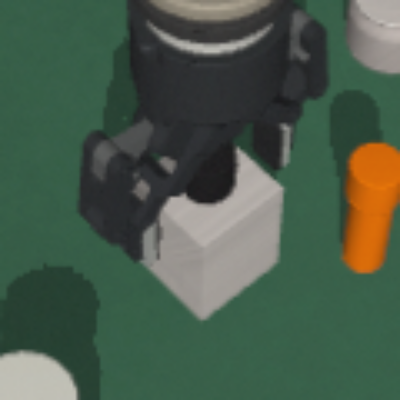

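The left finger now reaches beside the block's left face (crop (145,260)) and the knob is clear under the body. I'll go 6 mm lower and grip.

```bash
python3 -m pendant '[[0,0,6,0,0,0],[0,0,0,0,0,0],[0,0,0,0,0,0],[0,0,0,0,0,0],[0,0,0,0,0,0],[0,0,0,0,0,0],[0,0,0,0,0,0]]' 45 50
python3 -m pendant '[[0,0,-4,0,0,0],[0,0,-4,0,0,0],[0,0,0,0,0,0]]'
python3 - <<'E'
from h import *
delta(524,204,32,48)
p=env.read_camera("side");P=cloud(p);Z=P[...,2]
q=P[(np.hypot(P[...,0]-524,P[...,1]-204)<45)&(Z>64)&(Z<88)&(P[...,1]>195)];print(len(q),np.median(q[:,2]))
E
```

```text
time: 10.12
ee_pos: [523.5, 203.7, 26.2]
tcp_rot: [0.358, 0.934, -0.001, -0.0]
contact_force: [-0.8, -0.5, -3.2]
finger_gap: 55.4
gripper_force: 54.9
time: 10.5
ee_pos: [524.1, 204.4, 34.9]
tcp_rot: [0.358, 0.934, 0.0, 0.0]
contact_force: [-0.1, 0.4, -6.8]
finger_gap: 55.8
gripper_force: 54.6
t 10.5 tcp [524.1 204.4  34.9] F [-0.1  0.4 -6.8] gap 55.8 g 54.6
shift [-0.2 -0.3  2.9] turn [0.001 0.    0.   ] j [ 0.23  0.71 -0.93  1.69  0.64  1.07 -0.07]
574 80.62512049116117
```

The block is held and lifted (6.8 N). I'll turn it briefly to show the supposed port face to the side camera.

```bash
python3 -m pendant '[[0,0,-4,0,0,-0.18],[0,0,-4,0,0,-0.18],[0,0,0,0,0,-0.18],[0,0,0,0,0,-0.18],[0,0,0,0,0,-0.18],[0,0,0,0,0,-0.18],[0,0,0,0,0,-0.18],[0,0,0,0,0,-0.18],[0,0,0,0,0,0]]'
python3 - <<'E'
from h import *
p=env.read_camera("side")
cv2.imwrite("pics/c4.png",cv2.resize(p["pixels"][200:320,270:390],(400,400))[...,::-1])
for d in env.mark_of(p,"doser_port"): print(d["conf"],d["centre"])
E
```

```text
time: 11.68
ee_pos: [524.0, 203.7, 42.2]
tcp_rot: [-0.345, 0.939, 0.0, -0.0]
contact_force: [0.2, 0.8, -7.5]
finger_gap: 55.4
gripper_force: 54.7
0.83 [544.3, 224.4, 40.8]
```

View pics/c4.png

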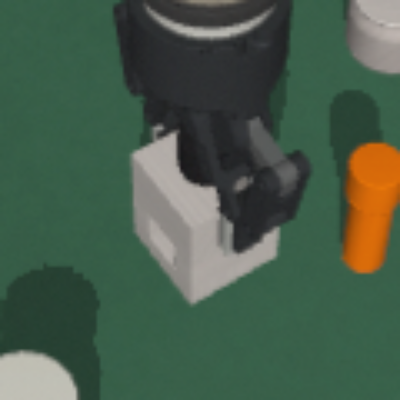

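The crop shows the fill port at (163,240) on the expected face, so port = -tool x. Now I'll carry the block to a standoff in front of the chute.

```bash
python3 -m pendant '[[0,0,0,0,0,0.178],[0,0,0,0,0,0.178],[0,0,0,0,0,0.178],[0,0,0,0,0,0.178],[0,0,0,0,0,0.178],[-15.5,-44.2,0,0,0,0],[-15.5,-44.2,0,0,0,0],[-15.5,-44.2,0,0,0,0],[-15.5,-44.2,0,0,0,0],[-15.5,-44.2,0,0,0,0],[-15.5,-44.2,0,0,0,0],[0,0,0,0,0,0]]'
python3 -m pendant '[[0,0,0,0,0,0.178],[0,0,0,0,0,0.178],[0,0,0,0,0,0.178],[0,0,0,0,0,0.178],[0,0,0,0,0,0.178],[0,0,0,0,0,0.178],[0,0,0,0,0,0.178],[0,0,0,0,0,0.178],[0,0,0,0,0,0.175],[0,0,0,0,0,0]]'
python3 - <<'E'
from h import *
delta(567,-74,42,-12.1)
a=env.read_camera("top");b=env.read_camera("side")
cv2.imwrite("pics/c5.png",np.hstack([cv2.resize(a["pixels"][140:260,350:470],(400,400)),cv2.resize(b["pixels"][90:210,270:390],(400,400))])[...,::-1])
np.savez("cur.npz",a=cloud(a),b=cloud(b))
u=np.array([np.cos(np.radians(-12.1)),np.sin(np.radians(-12.1)),0]);n=np.array([u[1],-u[0],0])
for c in("top","side"):
    P=np.load(c+"0.npz")["P"];U=P@u;N=P@n;Z=P[...,2]
    m=(abs(U-569)<35)&(Z>5)&(Z<54)&(abs(N-6)<6)
    q=np.stack([U[m],N[m],Z[m]],1);f=q[(q[:,2]<45)&(abs(q[:,0]-569)<27)]
    r=np.polyfit(f[:,0]-569,f[:,1],1);print(c,"face n med",np.median(f[:,1]),"slope",r,"U range",np.percentile(q[:,0],[0,1,99,100]),len(q))
    # opening: points behind the face
    m=(abs(U-569)<20)&(Z>10)&(Z<40)&(N>10)&(N<60);print(" hole",m.sum(),np.percentile(U[m],[0,5,50,95,100]) if m.sum() else 0)
for k,p in(("a",a),("b",b)):
    P=cloud(p);U=P@u;N=P@n;Z=P[...,2];c=np.array([567,-74,0])
    m=(abs(U-c@u)<45)&(abs(N-c@n)<45)&(Z>82)&(Z<94);print(k,m.sum());
    if m.sum()>20: print(np.percentile(U[m]-c@u,[0,2,98,100]),np.percentile(N[m]-c@n,[0,2,98,100]),np.median(Z[m]))
E
```

```text
time: 13.28
ee_pos: [567.6, -82.0, 41.7]
tcp_rot: [0.098, 0.995, -0.003, -0.0]
contact_force: [0.1, 0.7, -7.8]
finger_gap: 55.2
gripper_force: 56.1
time: 14.52
ee_pos: [566.9, -72.1, 42.8]
tcp_rot: [0.777, 0.63, 0.0, -0.0]
contact_force: [0.4, 0.1, -7.7]
finger_gap: 55.4
gripper_force: 56.1
t 14.53 tcp [566.9 -72.1  42.8] F [ 0.4  0.1 -7.7] gap 55.4 g 56.1
shift [-1.8  0.4  0.8] turn [ 0.    -0.     0.003] j [ 0.58  0.62 -0.69  1.66  0.45  1.02 -0.47]
top face n med 5.597910363155256 slope [-0.04055951  5.29277642] U range [539.73977516 539.97374831 599.68672033 600.14466637] 232
 hole 221 [558.27574865 558.6375353  571.56251789 578.78839734 580.94709064]
side face n med 3.3119086670660565 slope [1.78861833e-03 3.62324908e+00] U range [539.22920396 539.67655496 597.83250097 599.3983044 ] 399
 hole 90 [557.50911486 558.60108708 572.61716329 578.35659554 578.95031129]
a 189
[-31.43058255 -27.28279326  26.77609645  28.49782422] [-29.14138414 -28.97167678 -12.85836593 -11.71754369] 88.36027948990522
b 390
[-41.94738578 -39.8386467   35.32022032  40.5795466 ] [-33.40697146 -32.12079255  12.51399467  21.88031865] 89.34282343533789
```

View pics/c5.png

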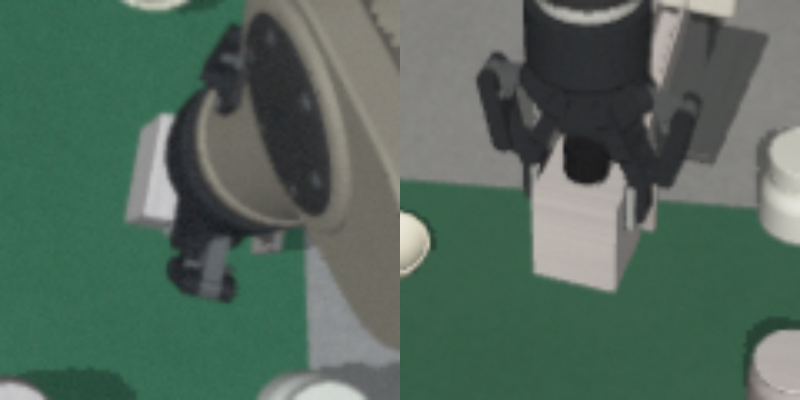

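Lateral alignment looks good: block U is 569.7 against 569.8 for the mouth, and the gap is about 25 mm. I'll lower the block and then approach.

```bash
python3 -m pendant '[[0,0,6,0,0,0],[0,0,6,0,0,0],[0,0,3,0,0,0],[0,0,1,0,0,0],[-7,0,0,0,0,0],[-7,0,0,0,0,0],[-5,0,0,0,0,0],[-2,0,0,0,0,0],[0,0,0,0,0,0]]'
python3 -c "
from h import *
delta(567,-74,26.2,-12.1)"
```

```text
time: 15.75
ee_pos: [562.7, -94.3, 26.6]
tcp_rot: [0.778, 0.629, 0.0, 0.0]
contact_force: [0.5, 0.2, -6.7]
finger_gap: 55.4
gripper_force: 56.2
t 15.75 tcp [562.7 -94.3  26.6] F [ 0.5  0.2 -6.7] gap 55.4 g 56.2
shift [20.7 -0.1  0.4] turn [ 0. -0. -0.] j [ 0.61  0.64 -0.68  1.68  0.46  0.99 -0.44]
```

```bash
python3 -m pendant '[[-1,0,0,0,0,0],[-1,0,0,0,0,0],[0,0,0,0,0,0]]'; python3 -m pendant '[[-1,0,0,0,0,0],[0,0,0,0,0,0]]' ; python3 -m pendant '[[-1,0,0,0,0,0],[0,0,0,0,0,0]]'
```

```text
time: 16.12
ee_pos: [562.3, -96.0, 26.6]
tcp_rot: [0.778, 0.629, 0.0, -0.0]
contact_force: [-0.6, 0.1, -5.8]
finger_gap: 55.5
gripper_force: 56.2
time: 16.38
ee_pos: [562.3, -96.0, 26.7]
tcp_rot: [0.777, 0.629, 0.001, -0.0]
contact_force: [0.4, 2.1, -8.1]
finger_gap: 55.4
gripper_force: 56.2
time: 16.62
ee_pos: [562.3, -95.9, 26.7]
tcp_rot: [0.777, 0.629, 0.001, -0.001]
contact_force: [1.5, 4.5, -8.0]
finger_gap: 55.3
gripper_force: 56.1
```

Contact with the plate. I'll relieve the push, settle the block on the bench, then check before releasing.

```bash
python3 -m pendant '[[1.2,0,0,0,0,0],[0,0,0.7,0,0,0],[0,0,0,0,0,0]]'; python3 -m pendant '[[0,0,0.5,0,0,0],[0,0,0,0,0,0],[0,0,0,0,0,0]]'
```

```text
time: 17.0
ee_pos: [562.4, -96.0, 26.4]
tcp_rot: [0.777, 0.629, 0.0, -0.0]
contact_force: [-0.3, 4.6, -4.3]
finger_gap: 55.3
gripper_force: 56.5
time: 17.38
ee_pos: [562.4, -96.0, 26.2]
tcp_rot: [0.778, 0.629, 0.0, -0.0]
contact_force: [-0.2, 5.4, -3.1]
finger_gap: 55.6
gripper_force: 56.8
```

```bash
python3 -m pendant '[[0,0,0.4,0,0,0],[0,0,0,0,0,0],[0,0,0,0,0,0]]'; python3 -m pendant '[[0,0,0,0,0,0],[0,0,0,0,0,0],[0,0,0,0,0,0],[0,0,0,0,0,0],[0,0,0,0,0,0]]' 85
python3 - <<'E'
from h import *
delta(562.3,-96,100,-12.1)
u=np.array([np.cos(np.radians(-12.1)),np.sin(np.radians(-12.1)),0]);n=np.array([u[1],-u[0],0])
p=env.read_camera("top");P=cloud(p);U=P@u;N=P@n;Z=P[...,2]
m=(abs(U-569.5)<32)&(abs(N+23)<40)&(Z>66)&(Z<78);q=P[m];print(m.sum(),np.percentile(U[m],[0,2,98,100]),np.percentile(N[m],[0,2,98,100]),np.median(Z[m]))
E
```

```text
time: 17.75
ee_pos: [562.4, -96.0, 26.2]
tcp_rot: [0.778, 0.629, 0.0, 0.0]
contact_force: [-0.5, 4.0, -0.8]
finger_gap: 55.7
gripper_force: 56.9
time: 18.38
ee_pos: [562.2, -97.1, 25.0]
tcp_rot: [0.778, 0.629, -0.0, 0.0]
contact_force: [-0.0, 0.1, -0.0]
finger_gap: 84.5
gripper_force: 0.0
t 18.38 tcp [562.2 -97.1  25. ] F [-0.   0.1 -0. ] gap 84.5 g 0.0
shift [  1.   -0.1 -75. ] turn [0. 0. 0.] j [ 0.61  0.64 -0.68  1.68  0.46  0.99 -0.44]
248 [542.83280751 543.53995856 598.0846421  599.2787995 ] [-51.21695162 -50.93838648 -31.55799085 -20.14308995] 71.65766807205506
```

Docked: the gap is about 1 mm and it's centred within about 1 mm. I'll raise the tool to knob height and grip the knob at the same yaw.

```bash
python3 -m pendant '[[0,0,-10,0,0,0],[0,0,-16,0,0,0],[1,0,-16,0,0,0],[0,0,0,0,0,0]]'
python3 -m pendant '[[0,0,0,0,0,0],[0,0,0,0,0,0],[0,0,0,0,0,0],[0,0,0,0,0,0],[0,0,0,0,0,0],[0,0,0,0,0,0],[0,0,0,0,0,0],[0,0,0,0,0,0]]' 22 35
python3 - <<'E'
from h import *
u=np.array([np.cos(np.radians(-12.1)),np.sin(np.radians(-12.1)),0]);n=np.array([u[1],-u[0],0])
delta(562.3,-96,100,-12.1)
for c in("top","side"):
    p=env.read_camera(c);P=cloud(p);U=P@u;N=P@n;Z=P[...,2]
    m=(abs(U-569.5)<32)&(abs(N+23)<40)&(Z>66)&(Z<76);print(c,m.sum(),np.percentile(U[m],[0,2,98,100]),np.percentile(N[m],[0,2,98,100]),np.median(Z[m]))
cv2.imwrite("pics/c6.png",cv2.resize(p["pixels"][80:200,270:390],(480,480))[...,::-1])
E
```

```text
time: 18.92
ee_pos: [564.2, -95.6, 69.5]
tcp_rot: [0.778, 0.629, 0.002, 0.002]
contact_force: [1.1, 0.1, 0.4]
finger_gap: 85.3
gripper_force: 0.0
time: 19.92
ee_pos: [562.2, -95.9, 66.9]
tcp_rot: [0.778, 0.629, -0.0, -0.0]
contact_force: [-0.3, 0.3, -1.3]
finger_gap: 28.8
gripper_force: 34.6
t 19.93 tcp [562.2 -95.9  66.9] F [-0.3  0.3 -1.3] gap 28.8 g 34.6
shift [ -0.1   0.1 -33.1] turn [-0.  0.  0.] j [ 0.63  0.59 -0.71  1.64  0.42  1.07 -0.41]
top 320 [543.0472136  543.34591211 598.08451207 599.36023508] [-51.43480094 -50.96718799 -28.80198702 -23.56390978] 71.64780545398781
side 286 [541.33438258 542.10386771 597.68389011 599.1456554 ] [-55.3341928  -54.53795801  -1.90989637   3.04166946] 72.82891755765701
```

View pics/c6.png

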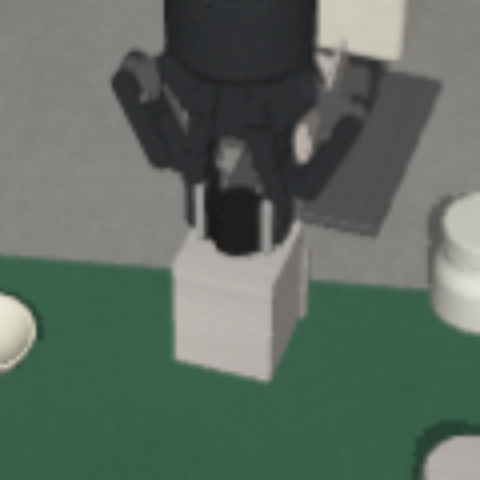

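The knob is gripped between both pads (crop (238,220)), the block stands docked, and the fingers are clear of its top. Now I'll draw it up gently.

```bash
python3 -m pendant '[[0,0,-2,0,0,0],[0,0,-3,0,0,0],[0,0,-3,0,0,0],[0,0,-3,0,0,0],[0,0,-3,0,0,0],[0,0,-3,0,0,0],[0,0,0,0,0,0]]'
python3 -m pendant '[[0,0,-3,0,0,0],[0,0,-3,0,0,0],[0,0,-3,0,0,0],[0,0,-3,0,0,0],[0,0,-1,0,0,0],[0,0,0,0,0,0],[0,0,0,0,0,0],[0,0,0,0,0,0]]'
python3 - <<'E'
from h import *
u=np.array([np.cos(np.radians(-12.1)),np.sin(np.radians(-12.1)),0]);n=np.array([u[1],-u[0],0])
delta(562.3,-96,97,-12.1)
for c in("top","side"):
    p=env.read_camera(c);P=cloud(p);U=P@u;N=P@n;Z=P[...,2]
    m=(abs(U-569.5)<32)&(abs(N+23)<40)&(Z>66)&(Z<76);print(c,m.sum(),np.percentile(U[m],[0,2,98,100]),np.percentile(N[m],[0,2,98,100]),np.median(Z[m]))
    for d in env.mark_of(p,"knob")[:2]: print(d)
cv2.imwrite("pics/c7.png",cv2.resize(p["pixels"][80:200,270:390],(480,480))[...,::-1])
E
```

```text
time: 20.9
ee_pos: [562.3, -95.9, 84.3]
tcp_rot: [0.778, 0.629, -0.0, 0.0]
contact_force: [0.2, -0.3, -1.1]
finger_gap: 29.0
gripper_force: 34.7
time: 21.9
ee_pos: [562.3, -95.9, 97.0]
tcp_rot: [0.778, 0.629, -0.0, -0.0]
contact_force: [-0.7, 0.1, -1.4]
finger_gap: 28.6
gripper_force: 34.7
t 21.9 tcp [562.3 -95.9  97. ] F [-0.7  0.1 -1.4] gap 28.6 g 34.7
shift [-0.1  0.  -0. ] turn [-0.  0.  0.] j [ 0.64  0.56 -0.72  1.61  0.4   1.12 -0.39]
top 421 [542.89396015 543.28920518 598.24087607 599.36483143] [-51.39896942 -50.89957739 -19.44806109 -12.17574717] 71.83719723819229
{'centre': [433.7, 191.0, 75.9], 'conf': 0.58}
{'centre': [560.3, -97.7, 118.7], 'conf': 0.55}
side 403 [541.81348028 542.39191741 597.90541064 598.68915762] [-55.94128531 -54.66036022   1.83772637   5.5624902 ] 72.99077203384934
{'centre': [434.1, 190.0, 69.7], 'conf': 0.87}
{'centre': [564.6, -95.3, 119.5], 'conf': 0.63}
```

View pics/c7.png

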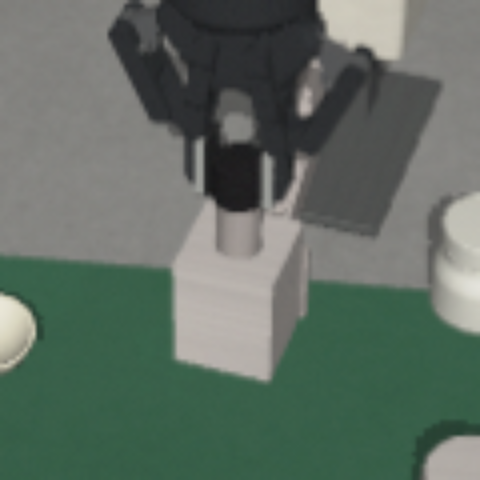

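The picture shows the rod drawn about 30 mm (knob at crop (235,175), rod at (240,230)) with the block still docked. Wrist load matches the plunger's weight alone. Handing in.

```bash
python3 -c "
from bench import env
print(env.close_job())"
```

```text
the job is handed in; nothing more can be done
None
```

The job is handed in (no verdict came back): the doser stands docked at the chute mouth with an estimated gap of 1–2.6 mm and about 1 mm off centre, and the plunger is held about 30 mm up by its knob, gripped at about 35 N, with the bystanders never approached.

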